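# Read a pull gauge under the bench magnifier

### The job

Get the pull gauge ready for a reading: raise the drooping bench magnifier's lens to level and swing its stiff arm so that the lens stays centred over the gauge's scale, then let go of it. Then pull the gauge's handle out until its pointer is in line with the steel marker, hold it there for about two seconds, and ease it fully home without letting it snap back. Leave the marker and the other things on the bench where they are.

Things in the scene. Friction and masses are not known exactly. Their poses are not given: they have to be found in the camera images.
- link_mid (a point): bench magnifier: middle of its white first link, 210 mm above the bench; axes are the link's. The link runs level, 280 mm between axes: 140 mm along its +x to the shoulder axis (steel column on a grey foot fixed to the bench, foot 120 mm across) and 140 mm along -x to the elbow. Shoulder and elbow turn about vertical axes and are stiff: they stay where left and take 1 to 8 N at the post to move.
- elbow (a point): magnifier's elbow: vertical axis of the black round joint, 210 mm up. The second link (22 mm wide, 16 high) runs level from here: post at 180 mm, lens hinge at 200 mm, middle of the levelled lens at 280 mm. It always bends one way: seen from above the second link turns clockwise from the first, by 0 (straight) to 2.6 rad.
- post (a point): top centre of the plain round steel grip post that stands upright on the second link near its end: 24 mm in diameter, free height 62 mm (from z = 218 mm to z = 280 mm). Gripped from above it turns freely enough between the fingers, so the arm can be led by it; pulled along the pads it slips and lags some 10 to 15 mm, across them hardly at all.
- lens_head: magnifier's lens head; origin on its level hinge, 210 mm up. Along its own -x: round lens, 128 mm over its white rim, 16 mm thick, centre at 80 mm; black tab from 138 to 194 mm. Its z is vertical when level. It starts drooping 0.4 to 0.75 rad below level; the hinge is stiff (0.4 N m) and stays where left, from 1.2 rad below to 0.5 rad above level, no stop at level.
- lens (a point): middle of the lens, 80 mm from the lens hinge; axes as the lens head's
- tab (a point): grip point on the black tab at the lens's outer edge: tab 22 mm wide across (own y), 14 mm thick, 56 mm long; the point is 170 mm from the lens hinge along the head's -x, near the tab's middle. Axes as the lens head's.
- scale (a point): middle of the scale on top of the pull gauge, 45 mm above the bench; the lens belongs centred over it. The gauge is an aluminium block 200 x 56 mm, 45 mm high, on a dark base plate fixed to the bench; its slide pulls out along the gauge's own -x (axes here are the gauge's).
- handle (a point): grip point of the gauge's black handle: an upright paddle 14 mm thick (gauge y), 50 mm long (gauge x), 9 to 53 mm above the bench; the point is its middle, 31 mm up, at home 181 mm from the middle of the scale. A cross plate 36 mm wide at its outer end, inner face 25 mm from this point, keeps fingers from slipping off. Axes are the gauge's; pull along -x.
- slide (a joint): how far the gauge's slide is pulled out, m: 0 fully home, at most 0.085. The spring draws it home: about 2 N at home rising to 12 N at 0.065 m, plus a little friction. Let go far out it snaps back.
- pointer (a point): the slide's pointer, a thin steel fin standing in the dark slot on top of the gauge; moves with the slide along the gauge's -x. Axes are the gauge's.
- marker_line (a point): line on the steel marker, a 12 x 14 mm saddle clip on the gauge's upper edge beside the slot, 35 to 65 mm out from where the pointer rests at home; not to be moved. The pointer is in line with it when both have the same position along the gauge's x (they are 21.5 mm apart across). Axes are the gauge's.
- screwdriver: bystander: screwdriver, 190 mm long, lying on the bench; origin under its middle
- bearing: bystander: steel bearing ring, 72 mm across, 18 mm high, on the bench; origin under its centre
- filter_cap: bystander: grey pump filter cap, 68 mm across, 42 mm high, on the bench; origin under its centre
- door_handle: bystander: white spare door handle, 130 x 30 mm, 30 mm high, on the bench; origin under its middle

How it is judged (in metres and radians):
On the way, in this order (a step that is already met when the one before it is completed fails the run):
1. the lens is level, centred over the scale, and let go (horizontal distance between lens and scale below 0.025 m and angle between lens_head's own z axis and vertical below 0.15 rad and contact force between the fingers and lens_head below 0.1 N and distance between the grasp point and post above 0.06 m), for 0.2 s.
2. the pointer is held in line with the marker, with the lens over the scale (x of pointer in the frame of marker_line between -0.005 and 0.005 m and horizontal distance between lens and scale below 0.025 m and angle between lens_head's own z axis and vertical below 0.15 rad), for 1 s.
At the end, for the whole second after the job is handed in: The lens stays level (within 0.15 rad) with its middle within 25 mm, seen from above, of the middle of the gauge's scale, and still; the gauge's slide is home (within 5 mm). On the way the pointer stood within 5 mm of the marker line for 1 s (horizontal distance between lens and scale below 0.025 m and angle between lens_head's own z axis and vertical below 0.15 rad and linear speed of lens_head below 0.01 m/s and value of joint slide below 0.005 m); the robot touches nothing.
It fails at once if the gauge snaps back (faster than 0.5 m/s) (velocity of joint slide below -0.5 m/s).
It fails at once if the marker is moved by more than 5 mm (distance of marker_line from where it was at the start of the episode above 0.005 m).
It fails at once if a bystander is moved by more than 30 mm (distance of any of screwdriver, bearing, filter_cap, door_handle from where it was at the start of the episode above 0.03 m).
It also fails if it takes over 72 s, if anything falls off the work surface, if the arm or the gripper's body presses on something with over 40 N, if the wrist force passes 120 N, or if a joint passes its speed limit or range.

### The arm

A 7-joint arm with a two-finger parallel gripper is mounted at the origin on the work surface. World frame = base frame: x ahead of the robot, y to its left, z up, the work surface at z = 0. Lengths are in m, angles in degrees, forces in N, time in s.
With the tool pointing down it reaches from about 0.425 to 0.875 m from the base axis. Payload 4.7 kg.
Tool frame: the origin (TCP) lies between the finger pads; the fingertips stand 14 mm ahead of it and the grasp point (between the pads) lies 5 mm behind it (tip_reach is the distance from the TCP to the fingertips, in m); z points along the fingers, y is the line along which they close (so a half turn about z gives the same grasp; the last joint's range is limited). The gripper opens to 87 mm and grips with 3 to 60 N. Pads are 19 mm wide; open, the fingers measure 117 mm over their backs; the gripper's body (75 mm by 190 mm) begins 51 mm behind the grasp point.
Start: joints at [70.594, 18.392, -4.016, 83.108, 1.295, 78.541, -3.26], TCP at [0.225, -0.61, 0.237] pointing down, gripper open.
Joint ranges: [-163.93, 163.93], [-17.29, 119.83], [-79.2, 71.16], [3.27, 140.29], [-89.18, 269.18], [5.43, 117.66], [-154.24, 154.24]. Speed limits (degrees/s): [147.25, 147.25, 180, 180, 180, 180, 180].

### API

Orientations are given as a 3x3 rotation matrix whose columns are the frame's x, y, z axes.
In Python, from workcell import * gives the robot as it stands. The module is installed in compiled form; this text tells all that it offers. Calls block until the motion is done:
- move_pose(position, orientation): joint-space move of the TCP to a pose.
- movel(position, feed=0.15, orientation=None, stop_force=None): straight line of the TCP; orientation=None keeps the orientation; feed is the mean speed in m/s. With stop_force (N) it stops when the force on the tool has changed by that much, and returns True; else False.
- movej(angles): joint-space move.
- command_gripper(opening): opening from 0.0 (shut) to 1.0 (fully open); the grip force is fixed at half the most; returns when the fingers have stopped.
- hold(seconds).
- inverse_kinematics(position, orientation): joint angles nearest the present ones, or None.
- capture(name): name is "side" or "top"; returns a dict with "image" (420x560x3 uint8, red, green, blue), "range_z" (420x560 float32, m along the optical axis (not along the pixel's ray), 0 where there is no reading), "camera_matrix" (3x3 intrinsics, pixels), "pose" (4x4, takes a point from camera to world coordinates). Camera axes: x right, y up, looking along -z (the intrinsics and any distortion apply to the point x, -y, -z); pixel columns grow to the right and rows downward; lengths in m; the calibration is good to about 2 mm. A picture is of the moment at which its call begins.
A pose or a line that the arm cannot do raises IKError and nothing moves.
- hand_in(): hands the job in; it is judged then, once.
Readings, each from a call of its own:
- get_time_s(): time.
- get_qpos(): joint angles.
- get_joint_velocities(): joint speeds.
- get_joint_torque(): joint torques, N m.
- get_tool_pos(): TCP position.
- get_eef_rot(): TCP orientation.
- get_force(): force on the tool from outside, world axes, zero at the start.
- get_ft_torque(): the same for the moment, N m.
- get_gripper_width(): opening from 0.0 (shut) to 1.0 (fully open).
- get_grip_force(): force on a finger pad.
Only numpy, scipy, OpenCV 4.12 (cv2) and the standard library are available. Lean on these libraries where they do the work, as an engineer would, in place of code of your own. Each camera call takes 0.05 s, during which the arm holds its last target. There are 200 camera calls.

## Working session

There is one attempt and no reset: what is moved stays moved. The work goes in short steps, each a Python script; the robot and the scene stay as the last script left them, time stands still between calls to the robot, and variables do not carry over. Pictures are saved under pics/ and viewed, at most 10 in all, crops included, and the job is handed in when it is done.

```bash
mkdir -p pics; python3 - <<'E'
from workcell import *
import cv2,numpy as np
for n in("top","side"):
    c=capture(n); cv2.imwrite(f"pics/{n}0.png",c["image"][:,:,::-1]); np.savez(f"{n}0.npz",**c)
    print(n,c["camera_matrix"].round(1).tolist(),c["pose"].round(3).tolist(),{k:v for k,v in c.items() if k not in("image","range_z","camera_matrix","pose")},(c["range_z"]>0).mean())
print(get_time_s())
E
```

```text
top [[416.6, 0.0, 281.8], [0.0, 416.6, 208.6], [0.0, 0.0, 1.0]] [[0.013, 0.982, -0.188, 0.386], [-1.0, 0.012, -0.011, -0.069], [-0.008, 0.189, 0.982, 1.095], [0.0, 0.0, 0.0, 1.0]] {} 0.9960289115646258
side [[498.0, 0.0, 278.0], [0.0, 498.0, 216.2], [0.0, 0.0, 1.0]] [[-0.851, 0.336, -0.403, 0.001], [-0.525, -0.541, 0.657, 0.825], [0.003, 0.771, 0.637, 1.042], [0.0, 0.0, 0.0, 1.0]] {} 0.996109693877551
0.1
```

View pics/top0.png

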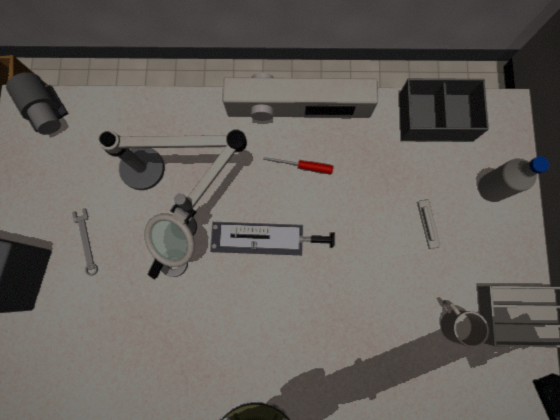

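View pics/side0.png

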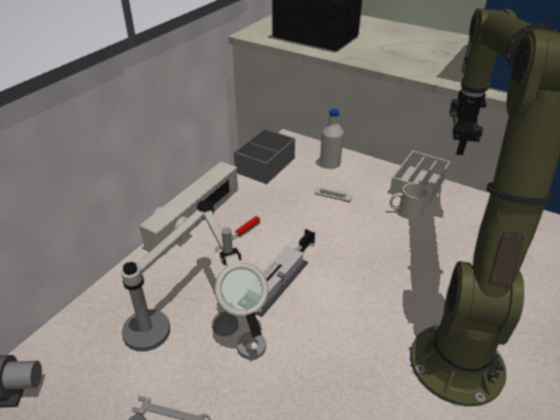

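The top view shows the shoulder at about (112,140), elbow (237,140), post (181,200), lens (170,240), tab (157,268), gauge (257,238) and handle (325,240). The filter cap and bearing are under the lens. Next I'll cast rays to get positions.

```bash
cat > h.py <<'E'
import numpy as np,cv2
def ray(c,u,v):
    K=c["camera_matrix"];P=c["pose"]
    d=np.array([(u-K[0,2])/K[0,0],-(v-K[1,2])/K[1,1],-1.]); return P[:3,3],P[:3,:3]@d
def onz(c,u,v,z):
    o,d=ray(c,u,v); return o+d*(z-o[2])/d[2]
def dep(c,u,v):
    o,d=ray(c,u,v); return o+d*c["range_z"][int(round(v)),int(round(u))]
def cloud(c):
    K=c["camera_matrix"];P=c["pose"];v,u=np.mgrid[:420,:560]
    d=np.stack([(u-K[0,2])/K[0,0],-(v-K[1,2])/K[1,1],-np.ones(u.shape)],-1)
    return (d*c["range_z"][...,None])@P[:3,:3].T+P[:3,3]
E
python3 - <<'E'
from h import *
t=dict(np.load("top0.npz"));X=cloud(t)
for n,u,v in [("shoulder",112,140),("elbow",237,140),("post",181,200),("lens",170,240),("rimL",147,240),("rimR",192,240),("tab",157,268),("scale",257,238),("handle",322,240),("fc",188,228),("bear",178,270)]:
    print(n,X[v,u].round(3),)
print("elbow210",onz(t,237,140,.21))
im=cv2.resize(t["image"][120:300,90:350],None,fx=3,fy=3,interpolation=cv2.INTER_CUBIC)
cv2.imwrite("pics/crop.png",im[:,:,::-1])
# height mask stuff
for lo,hi in((.265,.295),):
    m=(X[...,2]>lo)&(X[...,2]<hi); m[:, :90]=0; m[:,350:]=0; m[:120]=0;m[300:]=0
    n,l,s,ce=cv2.connectedComponentsWithStats(m.astype(np.uint8))
    for i in range(1,n):
        if s[i,4]>15: print(s[i],ce[i],X[l==i].mean(0),onz(t,*ce[i],.28))
E
```

```text
shoulder [0.698 0.31  0.24 ]
elbow [0.706 0.04  0.225]
post [0.558 0.141 0.281]
lens [0.489 0.189 0.171]
rimL [0.491 0.246 0.153]
rimR [0.488 0.136 0.19 ]
tab [0.429 0.229 0.123]
scale [0.511 0.004 0.044]
handle [ 0.507 -0.16   0.055]
fc [0.513 0.144 0.198]
bear [0.43  0.207 0.016]
elbow210 [0.71131801 0.04235291 0.21      ]
[174 193  13  13 129] [180.13953488 199.34108527] [0.55961713 0.14375096 0.27871254] [0.55934736 0.1434281  0.28      ]
```

View pics/crop.png

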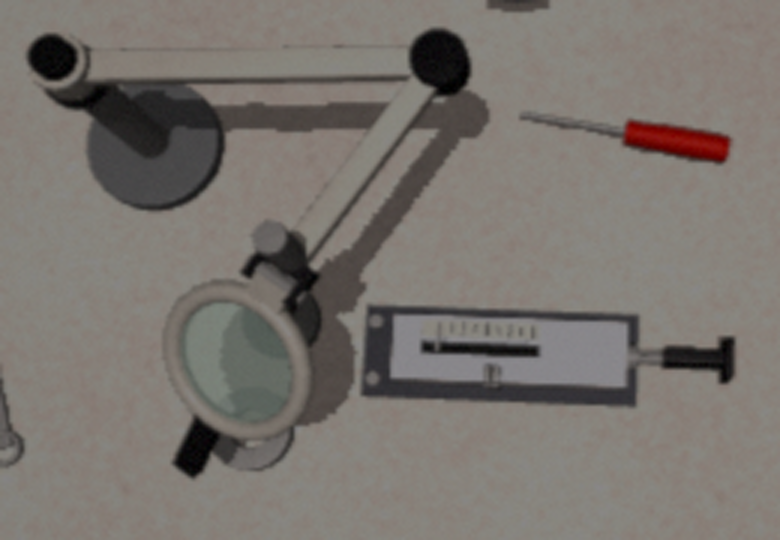

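The crop shows the pointer at about full-image px (235.7,232.3), the marker at (253.7,245.3), and the paddle near (320.7,239.3). Next I'll fit the lens head, gauge and arm geometry numerically.

```bash
python3 - <<'E'
from h import *
t=dict(np.load("top0.npz"));X=cloud(t);im=t["image"].astype(int);hsv=cv2.cvtColor(t["image"],cv2.COLOR_RGB2HSV)
vv,uu=np.mgrid[:420,:560]
roi=(uu>135)&(uu<200)&(vv>205)&(vv<282)&(X[...,2]>.09)&(X[...,2]<.208)
p=X[roi];print(len(p))
A=np.c_[p[:,:2],np.ones(len(p))];w=np.ones(len(p),bool)
for _ in range(5):
    s=np.linalg.lstsq(A[w],p[w,2],rcond=None)[0];r=p[:,2]-A@s;w=abs(r)<.008
n=np.array([-s[0],-s[1],1]);n/=np.linalg.norm(n);print("normal",n,"droop",np.arccos(n[2]),"dir",n[:2]/np.hypot(*n[:2]),w.mean(),p[w].mean(0))
tab=roi&(im.sum(2)<110)&(vv>255)&(uu<175)
q=X[tab];print("tab",len(q),q.mean(0),q.min(0),q.max(0))
ds=cv2.fitLine(q[:,:2].astype(np.float32),cv2.DIST_L2,0,.01,.01).ravel();print(ds)
# gauge block
m=((im.min(2)>95)&(uu>215)&(uu<305)&(vv>218)&(vv<256)&(abs(X[...,2]-.045)<.008)).astype(np.uint8)
m=cv2.morphologyEx(m,cv2.MORPH_OPEN,np.ones((3,3)))
c=max(cv2.findContours(m,0,2)[0],key=cv2.contourArea);b=cv2.minAreaRect(c);print(b,onz(t,*b[0],.045))
bp=np.array([onz(t,*k,.045)[:2] for k in cv2.boxPoints(b)]);print(bp.round(4).tolist())
for nme,u,v,z in[("pointer",235.7,232.3,.048),("marker",253.7,245.3,.05)]:print(nme,onz(t,u,v,z))
m=(im.sum(2)<100)&(uu>305)&(uu<340)&(vv>228)&(vv<252);print("handle uv",uu[m].min(),uu[m].max(),onz(t,uu[m].mean(),vv[m].mean(),.053), onz(t,uu[m].min(),239.5,.053),onz(t,uu[m].max(),239.5,.053))
# caps of shoulder & elbow: dark blobs
for nm,u0,v0 in(("sh",108,139),("el",237,140)):
    m=((im.sum(2)<100)&(abs(uu-u0)<14)&(abs(vv-v0)<14)&(X[...,2]>.2));q=X[m];print(nm,m.sum(),q.mean(0),q.min(0),q.max(0), np.c_[uu[m],vv[m]].mean(0))
# foot
m=((im.max(2)<95)&(uu>115)&(uu<170)&(vv>145)&(vv<195)&(X[...,2]<.06)&(X[...,2]>.008));q=X[m];print("foot",m.sum(),q.mean(0),q.min(0),q.max(0))
E
```

```text
2244
normal [-0.45953897  0.3117847   0.83163348] droop 0.5887536110713583 dir [-0.82751369  0.56144554] 0.9870766488413547 [0.48463775 0.19556256 0.16742205]
tab 146 [0.42695044 0.232685   0.12237088] [0.40666872 0.21558348 0.10253373] [0.44690324 0.25123094 0.13907858]
[ 0.80260235 -0.59651446  0.42695045  0.232685  ]
((260.61572265625, 236.37466430664062), (80.98151397705078, 21.429750442504883), 2.12109637260437) [ 0.51562057 -0.00539461  0.045     ]
[[0.491, 0.0974], [0.5457, 0.0976], [0.5405, -0.1089], [0.486, -0.1071]]
pointer [0.52485131 0.05783111 0.048     ]
marker [0.49223743 0.01117351 0.05      ]
handle uv 311 333 [ 0.50916843 -0.16670156  0.053     ] [ 0.50831282 -0.13258983  0.053     ] [ 0.50899791 -0.18775716  0.053     ]
sh 164 [0.70072986 0.32087719 0.2387088 ] [0.68613183 0.30749705 0.20006887] [0.71606738 0.33741442 0.24388614] [107.20121951 138.74390244]
el 297 [0.70511134 0.04149513 0.2252113 ] [0.68740988 0.02304868 0.20020482] [0.72681419 0.06222726 0.23159146] [236.4983165  140.25589226]
foot 1283 [0.69481187 0.31560348 0.02298777] [0.6420473  0.26338063 0.00823486] [0.75600302 0.38086389 0.05953945]
```

```bash
cat >> h.py <<'E'
def down(yx,yy):
    y=np.array([yx,yy,0.]);y/=np.linalg.norm(y);z=np.array([0,0,-1.]);return np.c_[np.cross(y,z),y,z]
def best(pos,R):
    from workcell import inverse_kinematics as ik
    q=[(ik(np.array(pos),r),r) for r in(R,R@np.diag([-1,-1,1.]))]
    q=[(abs(a[6]),r) for a,r in q if a is not None]
    print([round(a) for a,_ in q]); return min(q,key=lambda a:a[0])[1]
E
cat > a.py <<'E'
from workcell import *
from h import *
d=np.array([-.8275,.5614]);H=np.array([.5594,.1434])+.02*d
def tp(th,r=.17):  # TCP (5 mm ahead of grasp, i.e. below)
    p=H+r*np.cos(th)*d; return np.array([p[0],p[1],.21-r*np.sin(th)-.005])
p=get_tool_pos();movel([p[0],p[1],.36],.25)
a=tp(.589);R=best([a[0],a[1],.34],down(-d[1],d[0]))
move_pose([a[0],a[1],.34],R);command_gripper(.6);print(get_tool_pos(),get_time_s())
movel(a+[0,0,.06],.2);f=movel(a,.08,stop_force=8);print("hit",f,get_tool_pos(),a)
if not f:
    command_gripper(0);print(get_gripper_width(),get_grip_force(),get_force())
    for th in np.linspace(.589,-.0,10)[1:]: movel(tp(th),.06)
    print(get_force(),get_tool_pos())
c=capture("side");cv2.imwrite("pics/side1.png",c["image"][:,:,::-1]);print(get_time_s())
E
python3 a.py
```

```text
[150, 25]
[0.42586372 0.23401852 0.34000163] 4.6583
hit False [0.42621215 0.23420966 0.11094502] [0.42587921 0.23398437 0.11055993]
0.2517872941570083 29.999719066545367 [1.38715128 1.6485838  0.38717234]
[-4.07207653  1.45709425 -0.01359377] [0.40247255 0.25016519 0.20581446]
10.2417
```

View pics/side1.png

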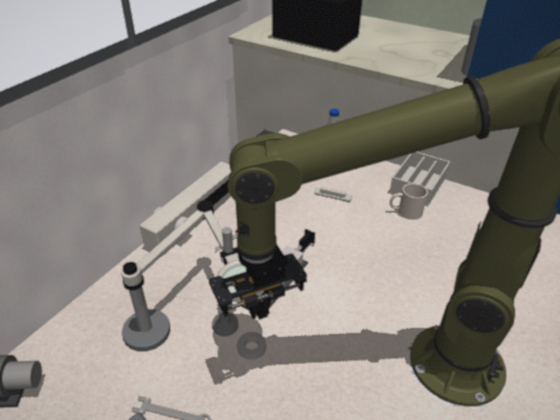

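The tab is gripped (22 mm) and the lens is raised to level. Next I'll release it, swing the arm clear and measure.

```bash
cat > b.py <<'E'
from workcell import *
from h import *
command_gripper(.6);p=get_tool_pos();movel([p[0],p[1],.37],.2)
q=np.array(get_qpos());q[0]+=(1 if False else -1)*0
j=q.copy();p=get_tool_pos();j[0]-=70;movej(j);p2=get_tool_pos();print(p,p2)
c=capture("top");np.savez("top1.npz",**c);cv2.imwrite("pics/top1.png",c["image"][:,:,::-1]);print(get_time_s())
E
python3 b.py; cat > meas.py <<'E'
from h import *
def meas(t,u0,u1,v0,v1):
    X=cloud(t);vv,uu=np.mgrid[:420,:560];roi=(uu>u0)&(uu<u1)&(vv>v0)&(vv<v1)
    m=roi&(X[...,2]>.262)&(X[...,2]<.295)
    n,l,s,ce=cv2.connectedComponentsWithStats(m.astype(np.uint8))
    for i in range(1,n):
        if s[i,4]>40: print("post?",s[i],onz(t,*ce[i],.28))
    w=roi&(X[...,2]>.195)&(X[...,2]<.235);return X,uu,vv,w
E
python3 - <<'E'
from meas import *
t=dict(np.load("top1.npz"));X,uu,vv,w=meas(t,100,260,120,320)
im=t["image"].astype(int)
P=X[w];sel=np.hypot(*(P[:,:2]-[.477,.2]).T)<.07;p=P[sel];A=np.c_[p[:,:2],np.ones(len(p))]
for _ in range(3):
    s=np.linalg.lstsq(A,p[:,2],rcond=None)[0];k=abs(p[:,2]-A@s)<.006;p,A=p[k],A[k]
print(len(p),s,p.mean(0),"tilt",np.hypot(s[0],s[1]))
E
```

```text
[0.40178883 0.24975299 0.36871819] [-0.09592825  0.46324016  0.36859287]
14.0417
post? [174 194  14  13 134] [0.5587745 0.1422942 0.28     ]
2841 [ 0.01576659 -0.00911093  0.20818778] [0.47647997 0.19883774 0.21388864] tilt 0.018209733227325015
```

View pics/top1.png

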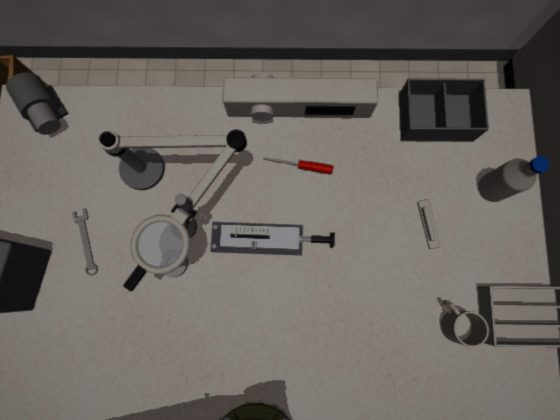

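The lens is level (tilt 0.018 rad) and the post is at px (181,200). Next I'll lead the post to its target.

```bash
cat > c.py <<'E'
from workcell import *
from h import *
S=np.array([.700,.320]);T=np.array([.514,.023]);P=np.array([.5588,.1423])
D=T-S;a=np.arccos(np.linalg.norm(D)/.56);h=np.arctan2(D[1],D[0])
e=lambda t:np.array([np.cos(t),np.sin(t)])
P2=S+.28*e(h+a)+.18*e(h-a);print("target",P2)
m=P2-P;z=.255
R=best([*P,.37],down(*m))
try: best([*P2,z],R)
except Exception as x: print(x)
move_pose([*P,.37],R);movel([*P,z+.03],.15);f=movel([*P,z],.06,stop_force=8);print("hit",f)
if not f:
    command_gripper(0);print(get_gripper_width(),get_force())
    f=movel([*P2,z],.05,stop_force=35);print(f,get_tool_pos(),get_force(),get_time_s())
    hold(.3);command_gripper(.6);movel([*get_tool_pos()[:2],.37],.2)
    q=np.array(get_qpos());q[0]+=60;movej(q);print(get_tool_pos())
c=capture("top");np.savez("top2.npz",**c);cv2.imwrite("pics/top2.png",c["image"][:,:,::-1]);print(get_time_s())
E
python3 c.py
```

```text
target [0.61332074 0.03463571]
[71, 104]
[58, 124]
hit False
0.26634795353850055 [-1.25084965  2.46747706  0.46489522]
False [0.61295215 0.03532679 0.25503359] [-2.5866734   4.37953074  2.75100064] 21.175
[ 0.33808594 -0.51262582  0.36870191]
25.25
```

View pics/top2.png

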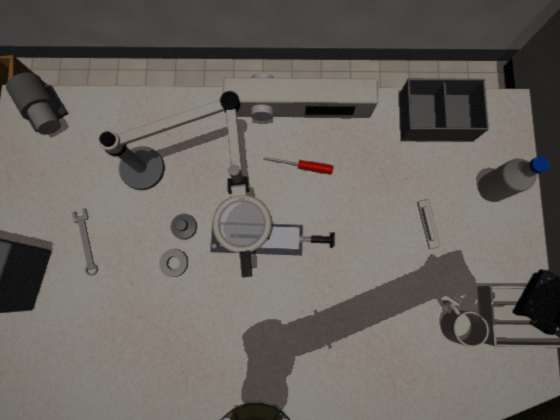

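The lens now sits at about (243,223), over the slot. Next I'll measure it.

```bash
python3 - <<'E'
from meas import *
t=dict(np.load("top2.npz"));X,uu,vv,w=meas(t,200,290,150,290)
im=t["image"].astype(int)
m=(w&(im.min(2)>90)&(vv>193)&(X[...,2]>.205)).astype(np.uint8)
c=max(cv2.findContours(m,0,2)[0],key=cv2.contourArea);(u,v),r=cv2.minEnclosingCircle(c);el=cv2.fitEllipse(cv2.convexHull(c));print(u,v,r,el,onz(t,u,v,.218),onz(t,*el[0],.218))
p=X[m>0];A=np.c_[p[:,:2],np.ones(len(p))];s=np.linalg.lstsq(A,p[:,2],rcond=None)[0];print(s,p.mean(0))
E
```

```text
post? [228 164  12  14 128] [0.62023698 0.03845685 0.28      ]
240.5986785888672 222.544921875 29.81199836730957 ((241.12303161621094, 222.86338806152344), (58.138427734375, 58.84321594238281), 17.882474899291992) [0.52343835 0.02743218 0.218     ] [0.52276513 0.02629142 0.218     ]
[ 1.57666158e-02 -9.48764257e-05  2.05689950e-01] [0.52454566 0.02695093 0.2139577 ]
```

```bash
python3 - <<'E'
from h import *
t=dict(np.load("top0.npz"));s=dict(np.load("side0.npz"))
a=cv2.resize(t["image"][222:254,208:288],None,fx=10,fy=10,interpolation=cv2.INTER_CUBIC)
# side: where do pointer & marker project
for n,p in(("ptr",[.52,.058,.05]),("mk",[.492,.011,.05])):
    P=np.linalg.inv(s["pose"])@[*p,1];K=s["camera_matrix"];print(n,K[0,2]-K[0,0]*P[0]/P[2],K[1,2]+K[1,1]*P[1]/P[2])
b=cv2.resize(s["image"][250:278,240:320],None,fx=10,fy=10,interpolation=cv2.INTER_CUBIC)
o=np.vstack([a,b]);cv2.imwrite("pics/z.png",np.clip(o[:,:,::-1].astype(int)*1.6,0,255).astype(np.uint8))
E
```

```text
ptr 262.3281548425885 281.26993413634216
mk 280.24809471478255 274.48764879880997
```

View pics/z.png

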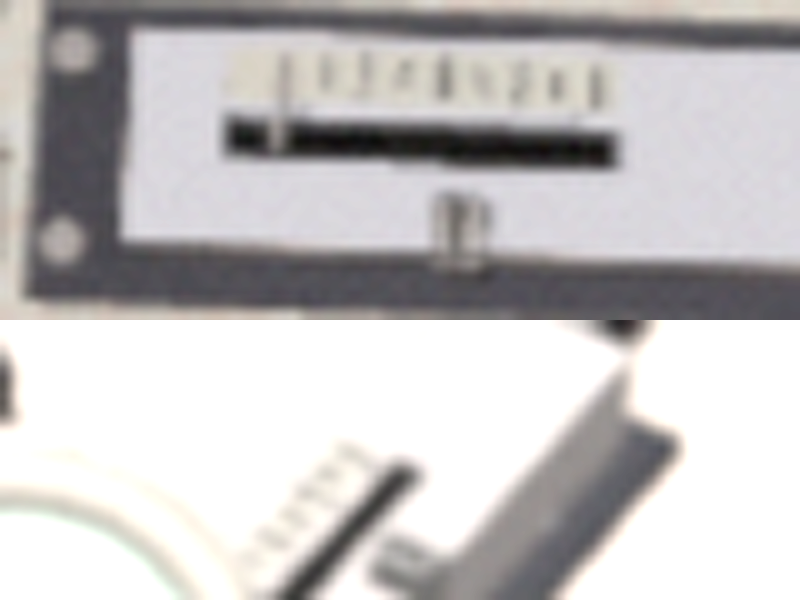

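The top crop shows the pointer in the slot at about px (235.3,235.7), the marker line at about (253.3,243.5), and the slot and scale middle at about px (249.8,236). That puts the scale middle at y≈0.022, so the lens is fine where it is.

```bash
cat > d.py <<'E'
from workcell import *
from h import *
t=dict(np.load("top0.npz"))
u=onz(t,208+61.3-.45,222+15.0-.45,.045)-onz(t,208+22.5-.45,222+13.6-.45,.045) # slot ends (middle line)
u=u[:2]/np.linalg.norm(u[:2]);p=onz(t,235.3,235.7,.048);m=onz(t,253.4,243.5,.05);sc=onz(t,249.8,236,.045)
pull=(m-p)[:2]@u;print("u",u,"pull",pull,"across",np.cross(u,(m-p)[:2]),"scale",sc)
h=sc[:2]+.181*u;print("handle",h)
u=np.array([-.02,-1.]);u/=np.linalg.norm(u);h=np.array([.5095,(-.157+h[1])/2])
g=lambda k,z:[*(h+u*k),z]
R=best(g(0,.2),down(-u[1],u[0]));best(g(.05,.026),R)
off=.008 # grip near the cross plate
command_gripper(.6)
move_pose(g(off,.3),R);movel(g(off,.09),.2);f=movel(g(off,.026),.06,stop_force=8);print("hit",f,get_tool_pos(),get_time_s())
c=capture("top");np.savez("top3.npz",**c);print(pull)
if not f:
    command_gripper(0);print(get_gripper_width(),get_force())
    f=movel(g(off+pull,.026),.03,stop_force=40);print(f,get_tool_pos(),get_force(),get_time_s())
    for n in("top","side"):
        c=capture(n);np.savez(n+"4.npz",**c);cv2.imwrite(f"pics/{n}4.png",c["image"][:,:,::-1])
E
python3 d.py; python3 - <<'E'
from h import *
a=np.load("top4.npz")["image"][190:290,200:360];b=np.load("side4.npz")["image"][210:310,210:370]
o=np.vstack([cv2.resize(x,(480,300),interpolation=cv2.INTER_CUBIC) for x in(a,b)]);cv2.imwrite("pics/y.png",np.clip(o[:,:,::-1].astype(int)*1.5,0,255).astype(np.uint8))
E
```

```text
u [-0.02387841 -0.99971487] pull 0.046950752895896376 across -0.018298270468514972 scale [0.51623679 0.02207356 0.045     ]
handle [ 0.5119148  -0.15887483]
[19]
[38, 138]
hit False [ 0.5096992  -0.16608462  0.02638518] 29.35
0.046950752895896376
0.1599411528290624 [ 5.53431978 -0.92638823 -3.87688626]
False [ 0.51014083 -0.20872177  0.02618827] [2.70122633 8.45303079 3.15605882] 31.85d.py:6: DeprecationWarning: Arrays of 2-dimensional vectors are deprecated. Use arrays of 3-dimensional vectors instead. (deprecated in NumPy 2.0)
  pull=(m-p)[:2]@u;print("u",u,"pull",pull,"across",np.cross(u,(m-p)[:2]),"scale",sc)
```

View pics/y.png

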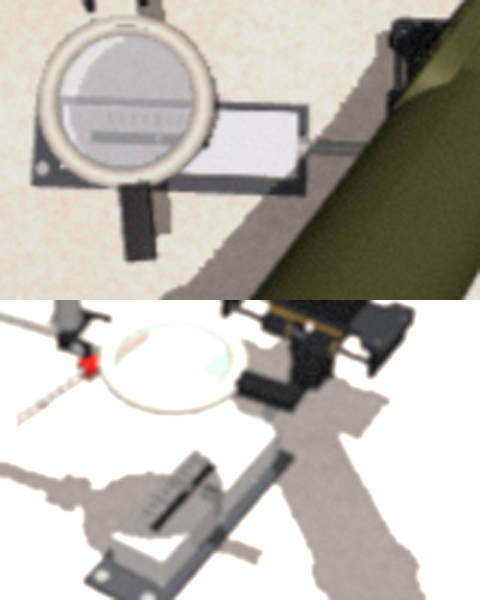

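The slide is out and the lens is still over the scale. The TCP came up about 4 mm short, so I'll correct that and check the pointer in the side view.

```bash
python3 - <<'E'
from workcell import *
from h import *
p=np.array(get_tool_pos());print(p,get_force());u=np.array([-.02,-1.])
goal=-.16608-.0470
cmd=np.array([.5095-.02*.055,-.1659-.0470,.026])
for i in range(2):
    movel(cmd+[0,goal-p[1] if i==0 else 0,0],.02);hold(.3);p=np.array(get_tool_pos());cmd=cmd+[0,goal-p[1],0] if i==0 else cmd;print(p,get_force(),get_time_s())
    if abs(p[1]-goal)<.0012:break
c=capture("side");np.savez("side5.npz",**c);cc=capture("top")
o=np.vstack([cv2.resize(c["image"][250:300,240:300],(720,600),interpolation=cv2.INTER_CUBIC)])
cv2.imwrite("pics/x.png",np.clip(o[:,:,::-1].astype(int)*.9,0,255).astype(np.uint8))
E
```

```text
[ 0.51016042 -0.2087451   0.02619427] [1.73621342 8.08807888 2.98504066]
[ 0.51005521 -0.21287125  0.02616948] [1.27060335 8.36245734 4.41353865] 32.6167
```

View pics/x.png

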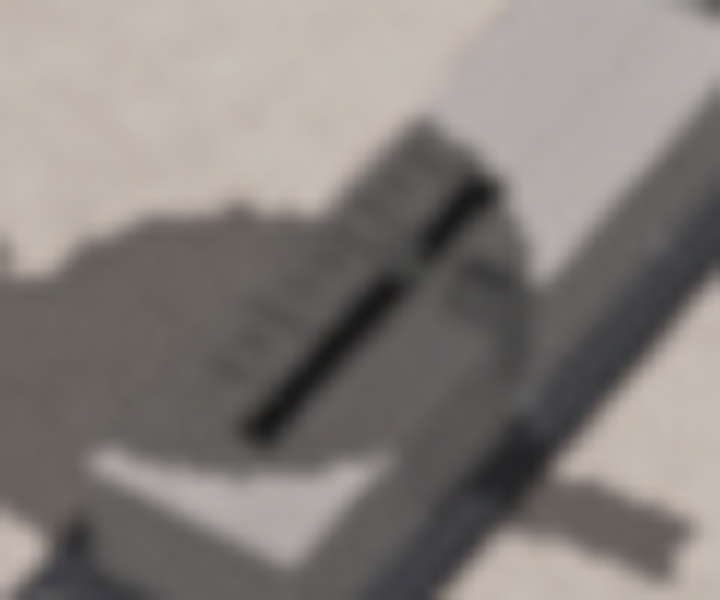

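The zoomed side view shows the pointer crossing the slot at px (274.5,271.7) and the marker's dark line at about px (280.3,273.5). I'll compare the two along the gauge axis.

```bash
python3 - <<'E'
from h import *
s=dict(np.load("side5.npz"));s0=dict(np.load("side0.npz"));u=np.array([-.022,-1.])
w=lambda x,y,z,c=s:onz(c,240+x/12-.46,250+y/12-.46,z)
sl=w(487,187,.045)-w(258,432,.045);print("slot",sl,np.linalg.norm(sl))
for zp in(.046,.050):
  p=w(415,262,zp)
  for zm in(.048,.052):
    m=w(487,285,zm);print(p,m,"gap",(m-p)[:2]@u)
print("along slot",(w(415,262,.048)-w(258,432,.045))[:2]@u)
g=cv2.cvtColor(s["image"],cv2.COLOR_RGB2GRAY);print(g[266:280,270:290]);g=cv2.cvtColor(s0["image"],cv2.COLOR_RGB2GRAY);print(g[268:282,272:290])
E
```

```text
slot [-0.00340918 -0.09282312  0.        ] 0.0928857001867647
[0.51459111 0.00653453 0.046     ] [0.49564823 0.00567146 0.048     ] gap 0.0012798097562974537
[0.51459111 0.00653453 0.046     ] [0.49365718 0.00896689 0.052     ] gap -0.0019718133274625963
[0.512528   0.00981987 0.05      ] [0.49564823 0.00567146 0.048     ] gap 0.004519767449084394
[0.512528   0.00981987 0.05      ] [0.49365718 0.00896689 0.052     ] gap 0.0012681443653243443
along slot 0.06092442074684656
[[ 98  96  98  99 102 104  90  66  37  31  45  91 151 187 195 196 195 194
  195 193]
 [ 94  93  96 102 103  95  74  43  31  46  69 101 147 181 194 196 194 197
  194 184]
 [101  96  94  96  94  75  50  31  47  72  92 105 125 163 190 196 196 194
  187 165]
 [ 99  99  96  90  79  54  33  44  71  93 104 107 115 147 181 195 196 189
  169 137]
 [ 94  93  90  86  72  50  42  67  88  98 103 106 107 126 167 192 193 176
  144 115]
 [ 94  90  85  81  73  58  67  82  86  85  89  97 100 119 161 189 180 149
  120 109]
 [ 97  82  72  74  76  77  88  90  78  69  70  80  87 111 155 174 152 121
  110 106]
 [ 82  57  47  57  72  90  9
[... 918 characters left out ...]
160 154 130 103  93  91]
 [ 52  48  87 132 148 134 116 111 106  99 112 127 132 124 104  94  93  92]
 [ 44  81 124 153 144 113  99 107 113 108 109 102  98  96  92  94  91  91]
 [ 68 117 153 162 142 104  82  82  91  96  93  85  82  90  92  92  91  88]
 [105 145 164 165 150 127 103  87  80  78  77  75  82  90  93  92  89  83]
 [142 162 168 168 165 159 146 125 104  81  73  75  83  90  92  90  82  72]
 [164 169 169 169 170 170 168 157 127  88  75  76  82  91  91  87  73  64]
 [168 167 167 168 169 170 167 154 120  86  74  75  83  89  83  78  68  63]
 [168 167 168 170 169 168 155 128  98  78  74  76  84  85  77  68  64  63]
 [167 168 169 170 168 155 129 102  86  78  76  81  84  80  70  64  63  61]]
```

```bash
cat > e.py <<'E'
from workcell import *
from h import *
p=np.array(get_tool_pos());b=np.array([.5084,-.1659-.0512,.026])
movel(b-[0,.001,0],.02);hold(2.2);print(get_tool_pos(),get_force(),get_time_s())
movel([.5095,-.1659+.002,.026],.03);hold(.4);print(get_tool_pos(),get_force())
command_gripper(.6);movel([.5095,-.164,.12],.1);movel([.5095,-.164,.3],.2)
q=np.array(get_qpos());q[0]+=45;movej(q);hold(.3);print(get_tool_pos(),get_time_s())
c=capture("top");np.savez("top6.npz",**c);cv2.imwrite("pics/top6.png",c["image"][:,:,::-1])
E
python3 e.py; python3 - <<'E'
from meas import *
for f in("top0","top6"):
    t=dict(np.load(f+".npz"));im=t["image"].astype(int);vv,uu=np.mgrid[:420,:560]
    m=(im.sum(2)<100)&(uu>305)&(uu<345)&(vv>228)&(vv<252);print(f,uu[m].min(),uu[m].max(),uu[m].mean())
X,uu,vv,w=meas(t,200,290,150,290)
m=(w&(im.min(2)>90)&(vv>193)&(X[...,2]>.205)).astype(np.uint8);c=max(cv2.findContours(m,0,2)[0],key=cv2.contourArea)
el=cv2.fitEllipse(cv2.convexHull(c));print(onz(t,*el[0],.218))
E
```

```text
[ 0.51003225 -0.21356169  0.02617944] [1.43340629 8.96006171 3.93092013] 35.1667
[ 0.51120123 -0.16591338  0.02627989] [ 6.44667947 -5.27394039 -6.00342552]
[ 0.24474677 -0.47528591  0.29868245] 42.4
top0 311 333 324.6
top6 311 333 324.64285714285717
post? [228 164  12  14 126] [0.62033481 0.03836399 0.28      ]
[0.52297718 0.02633047 0.218     ]
```

View pics/top6.png

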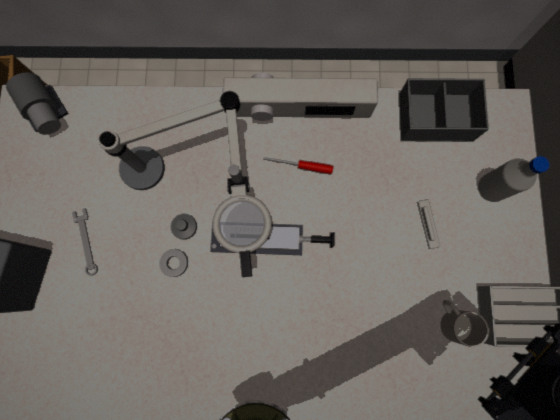

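The handle is back at its starting pixels (311 to 333), the lens is unmoved at about (243,223), and the robot is clear.

```bash
python3 -c "
from workcell import *
print(hand_in())"
```

```text
the job is handed in; nothing more can be done
None
```

I handed the job in at about 42 s: the lens is level and about 8 mm off the scale's middle, and the gauge was pulled to within about 1–2 mm of the marker by my image estimate, held for 2.2 s, then eased fully home; no verdict came back.

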